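# Set the bench dust port to its mark and lock it

### The arm

A 6-joint arm with a two-finger parallel gripper is mounted at the origin on the work surface. World frame = base frame: x ahead of the robot, y to its left, z up, the work surface at z = 0. Lengths are in mm, angles in rad, forces in N, time in s.
With the tool pointing down it reaches from about 300 to 775 mm from the base axis. Payload 14.6 kg.
Tool frame: the origin (TCP) lies between the finger pads; the fingertips stand 25 mm ahead of it and the grasp point (between the pads) lies 6 mm ahead of it; z points along the fingers, y is the line along which they close (so a half turn about z gives the same grasp; the last joint's range is limited). The gripper opens to 94 mm and grips with 3 to 60 N. Pads are 16 mm wide; open, the fingers measure 119 mm over their backs; the gripper's body (75 mm by 177 mm) begins 78 mm behind the grasp point.
Start: joints at [-1.304, 0.3, 1.521, -0, 1.321, -0.067], TCP at [180.192, -519.635, 230.446] pointing down, gripper open.
Joint ranges: [-3.03, 3.03], [-0.79, 2.21], [0.23, 2.52], [-1.04, 4.18], [0, 3.07], [-2.55, 2.55]. Speed limits (rad/s): [2.22, 2.22, 2.57, 3.14, 3.14, 3.14].

### API

Orientations are given as [roll, pitch, yaw] about the fixed x, y, z axes, in that order (R = Rz(yaw) Ry(pitch) Rx(roll)).
In Python, from cell import manip gives the robot as it stands. The module is installed in compiled form; this text tells all that it offers.
- The arm moves only by the tool step_arm, never from a script. Its argument "series" is one flat list of numbers, 5 for each row, row after row: the shift along the world's x, y, z in mm, then the turn about the world's z in rad, then the closure, from 0 (fully open) to 1 (shut). In form: [dx, dy, dz, spin, jaw, dx, dy, dz, spin, jaw, ...]. A call has 1 to 20 rows; each row shifts and turns the commanded pose from where the row before left it; what a row does not reach is not made up. A row lasts 1/8 s, in which the tool goes at most 62.5 mm and 10.7 degrees, less where a joint would pass 70% of its speed; a pose out of reach is approached as far as the arm can. A call is refused whole if a number of a shift passes 62.5 or a number of a turn 0.188, either way. A call with a gripper value outside its range is refused whole. The fingers move at their own pace and stop on an object; "squeeze" is the grip in N (left out, the last holds). Time passes only in rows, so rows that do not move let the fingers close. It gives the time, the measured TCP pose, the force, the opening and the grip force at its end, in the units of the state.
- manip.read_state(): the state, without advancing time (a new reading comes with each control period).
- manip.camera(name): name is "scene" or "top" or "wrist"; returns (picture, depth): 400x640x3 uint8, blue, green, red; 400x640 float32, mm along the optical axis (not along the pixel's ray), 0 where there is no reading.
- manip.camera_info(name): a dict with "fovy" (degrees; the focal length in pixels is half the picture's height over the tangent of half this angle, whatever the lens; pixels are square), "cx", "cy" (the principal point, pixels), "eye" and "orientation" of the camera in the world. Camera axes: x right, y down, z forward; pixel columns grow to the right and rows downward; lengths in mm; the calibration is good to about 2 mm. The wrist camera is an equidistant fisheye: a pixel r from the principal point sees the ray r / f radians off the axis. A picture is of the moment at which its call begins: read the wrist's pose just before it. camera_info takes no time and is no camera call; for the wrist camera it gives the pose at the moment of the call.
- manip.sign_off(): hands the job in; it is judged then, once.
The state is a dict: "clock": time; "joints": joint angles; "qd": joint speeds; "effort": joint torques, N m; "eef_pos": TCP position; "eef_rot": TCP orientation; "wrist_force": force on the tool from outside, world axes, zero at the start; "moment": the same for the moment, N m; "finger_gap": finger opening in mm; "finger_force": force on a finger pad.
Only numpy, scipy, OpenCV 4.12 (cv2) and the standard library are available. Lean on these libraries where they do the work, as an engineer would, in place of code of your own. Each camera call takes 0.05 s, during which the arm holds its last target. There are 200 camera calls.

### The job

Push the lever of the bench dust port round with the fingertips until the shutter ring's pointer stands on the one long mark of the scale, then press the locking plunger fully down and leave both so. Only push: do not pinch or force the lever's grip, do not pull the grip or the plunger up, and leave the clog, brush, gouge and offcut that lie around the port where they are.

Things in the scene. Friction and masses are not known exactly. Their poses are not given: they have to be found in the camera images.
- port: round grey-painted metal dust-extraction port fixed flat on the bench: a flange 260 mm across and 14 mm thick, with a lug on its left side (its own +y). Origin on the axis of the flange at bench height; its z is up and is the axis of the rotary shutter. It stands at a different place and yaw each time.
- shutter (a joint): turning angle of the steel shutter ring (150 mm across, top 24.5 mm above the bench) about the port's axis, rad, positive counter-clockwise from above, stops at -1.05 and +1.05. At 0 the pointer lies along the port's own +x and the lever along -x. It turns with stiff friction (a push of about 2 N on the lever's grip) and stays where it is left. It starts at +0.55 to +0.95; the long mark always lies clockwise of there, between -0.5 and +0.25.
- knob (a point): centre of the top of the lever's upright grip: a black round sleeve 18 mm in diameter and 45 mm tall, standing on the end of the lever arm, 120 mm from the port's axis, exactly opposite the pointer. The sleeve spans 29.5 to 74.5 mm above the bench (this point is the 74.5 mm); the arm and its boss (22 mm across) below it reach 29 mm.
- sleeve (a joint): how far the grip sleeve has been pulled up on its pin, m (0 = seated; a spring holds it down; 0.02 = fully up). It should stay seated.
- pointer_tip (a point): tip of the small dark steel pointer on the shutter ring's rim, 89 mm from the port's axis, 21.5 mm above the bench, opposite the lever.
- scale: black curved scale band on the flange, on the pointer's side, with seven white marks 15 degrees apart: six short (10 x 2.5 mm) and, in the middle, one long. Origin on the port's axis, on top of the flange; its own +x passes along the long mark. It is clamped at a different angle each time.
- long_mark (a point): point on the one long, broad white mark (32 x 5 mm, radial, 92 to 124 mm from the axis) of the scale, 100 mm from the port's axis, 16 mm above the bench.
- plunger (a joint): travel of the locking plunger, m: 0 = up, as at the start; 0.009 = fully pressed down; negative = pulled up (to -0.012). About 4 N of friction: it stays where it is pushed.
- plunger_top (a point): centre of the top of the locking plunger's steel head, 22 mm in diameter and 8 mm thick, on the port's lug, 145 mm from the port's axis along the port's own +y; the top is 42 mm above the bench when up, 33 mm when pressed. It stands on a dark collar 30 mm across whose top is 22 mm above the bench.
- clog_a: the small light-wood clog, 175 mm long, 74 mm wide, 75 mm tall, lying right beside the port on the side away from the plunger. Origin at the centre of its underside. Leave it alone.
- brush: bench brush with a wooden handle lying beside the port, beyond the plunger. Origin at the centre of its underside. Leave it alone.
- wedge: wooden offcut, 70 x 40 x 30 mm, just past the scale. Origin at the centre of its underside. Leave it alone.
- gouge: hand gouge (a straight tool with a wooden handle, about 200 mm long) lying past the scale. Origin at the centre of its underside. Leave it alone.

How it is judged (in metres and radians):
On the way, in this order (a step that is already met when the one before it is completed fails the run):
1. the pointer stands at rest on the long mark, with the plunger still up (y of pointer_tip in the frame of scale between -0.0045 and 0.0045 m and x of pointer_tip in the frame of scale above 0.05 m and velocity of joint shutter between -0.03 and 0.03 rad/s and value of joint plunger below 0.003 m), for 0.2 s.
2. the plunger is pressed fully down with the pointer on the mark (y of pointer_tip in the frame of scale between -0.0045 and 0.0045 m and x of pointer_tip in the frame of scale above 0.05 m and value of joint plunger above 0.007 m), for 0.2 s.
At the end, for the whole second after the job is handed in: The pointer tip is within 4.5 mm (about 3 degrees) sideways of the long mark's centre line and at rest, the plunger is down by at least 7 of its 9 mm, the grip sleeve is seated, and the clog, brush, gouge and offcut around the port are each within 30 mm of where they began (all of step 2 and velocity of joint shutter between -0.03 and 0.03 rad/s and value of joint sleeve below 0.003 m and distance of each of clog_a, brush, wedge, gouge from where it was at the start of the episode below 0.03 m); the robot touches nothing.
It fails at once if the lever's grip sleeve is pulled up by more than 4 mm (value of joint sleeve above 0.004 m).
It fails at once if the plunger is pulled up by more than 3 mm (value of joint plunger below -0.003 m).
It fails at once if the lever's grip is pinched or forced with more than 25 N (contact force between the fingers and sleeve above 25 N).
It fails at once if the clog, brush, gouge or offcut beside the port is moved more than 30 mm (distance of any of clog_a, brush, wedge, gouge from where it was at the start of the episode above 0.03 m).
It also fails if it takes over 48 s, if anything falls off the work surface, if the arm or the gripper's body presses on something with over 40 N, if the wrist force passes 120 N, or if a joint passes its speed limit or range.

## Working session

There is one attempt and no reset: what is moved stays moved. The work goes in short steps, Python scripts to look and compute and a tool call to move; the robot and the scene stay as the last step left them, time stands still between calls to the robot, and variables do not carry over. Pictures are saved under pics/ and viewed, at most 10 in all, crops included, and the job is handed in when it is done.

Besides the shell and the picture viewer there is one more tool, called after "Emit:" as name(argument=value, ...) on one line, values as JSON. step_arm: Moves the arm, as the interface text tells. Its arguments: {"type":"object","properties":{"series":{"type":"array"},"squeeze":{"type":"number"}},"required":["series"]}

```bash
mkdir -p pics
cat > h.py <<'E'
import numpy as np, cv2
from cell import manip
from scipy.spatial.transform import Rotation as R
def rot(o):
    o=np.array(o,float)
    return o if o.shape==(3,3) else (R.from_euler('xyz',o).as_matrix() if o.size==3 else R.from_quat(o).as_matrix())
def cam(n):
    i=manip.camera_info(n); p,d=manip.camera(n); return p,d,i
def rays(i,uv,fish=False):
    f=200/np.tan(np.radians(i['fovy'])/2)
    uv=np.atleast_2d(uv).astype(float); x=(uv-[i['cx'],i['cy']])
    if fish:
        r=np.linalg.norm(x,axis=1,keepdims=True)+1e-9; t=r/f
        v=np.hstack([x/r*np.sin(t),np.cos(t)])
    else: v=np.hstack([x/f,np.ones((len(x),1))])
    return v@rot(i['orientation']).T
def onz(i,uv,z,fish=False):
    v=rays(i,uv,fish); e=np.array(i['eye']); return e+v*((z-e[2])/v[:,2])[:,None]
E
python3 - <<'E'
from h import *
for n in('top','scene'):
    p,d,i=cam(n); print(n,i); cv2.imwrite(f'pics/{n}.png',p)
print(manip.read_state())
E
```

```text
top {'fovy': 53.258764176054996, 'cx': 318.72980732181765, 'cy': 206.68038448493783, 'eye': array([438.33786017,  23.74559594, 894.62395999]), 'orientation': array([-2.91573687e+00,  2.48079308e-03, -1.47275405e+00])}
scene {'fovy': 52.77195734255163, 'cx': 322.532119604521, 'cy': 190.522488420763, 'eye': array([1267.9052332 ,  314.94962597,  587.86418016]), 'orientation': array([-2.19896906,  0.01827941,  1.95213207])}
{'clock': 0.1, 'joints': array([-1.30360286e+00,  3.00441218e-01,  1.52149074e+00, -2.60597242e-06,
        1.32067789e+00, -6.66254950e-02]), 'qd': array([-0.00039108, -0.00222264, -0.00048975, -0.00097518,  0.00014869,
       -0.00156221]), 'effort': array([ 5.42009384e-04, -5.32642579e+01, -3.53284049e+01,  7.09275459e-02,
        2.35399744e-02, -8.97671339e-05]), 'eef_pos': array([ 180.14167465, -519.45768257,  229.94091829]), 'eef_rot': array([-3.14057755e+00, -6.52023913e-05,  3.33819574e-01]), 'wrist_force': array([-0.71928674,  1.42686234,  0.73635225]), 'moment': array([ 0.08844109, -0.04475832,  0.02028991]), 'finger_force': 0.0, 'finger_gap': 94.05940969584704}
```

View pics/top.png

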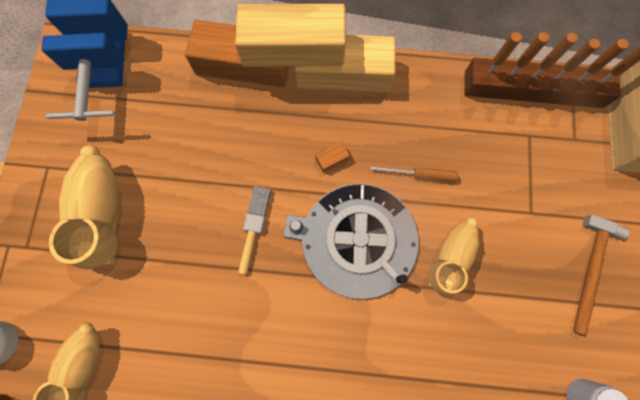

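View pics/scene.png

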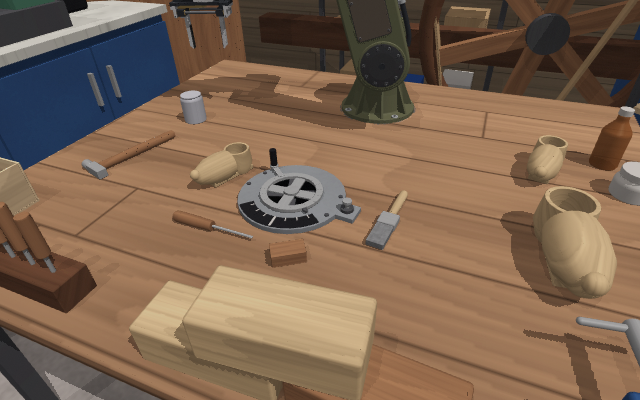

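Run:
```python
from h import *
p,d,i=cam('top')
c=p[175:310,275:425]; cv2.imwrite('pics/crop.png',cv2.resize(c,None,fx=4,fy=4,interpolation=cv2.INTER_CUBIC))
np.save('top.npy',p)
# flange: grey, low-saturation
hsv=cv2.cvtColor(p,cv2.COLOR_BGR2HSV); m=((hsv[...,1]<70)).astype(np.uint8); m[:, :275]=0;m[:,430:]=0;m[:175]=0;m[310:]=0
m=cv2.morphologyEx(m,cv2.MORPH_OPEN,np.ones((5,5)))
cs,_=cv2.findContours(m,cv2.RETR_EXTERNAL,cv2.CHAIN_APPROX_NONE); k=max(cs,key=cv2.contourArea)[:,0]
P=onz(i,k,14)[:,:2]
for _ in range(15):
    A=np.c_[2*P,np.ones(len(P))]; s=np.linalg.lstsq(A,(P**2).sum(1),rcond=None)[0]; r=np.sqrt(s[2]+s[:2]@s[:2])
    e=abs(np.hypot(*(P-s[:2]).T)-r); P=P[e<max(2.5,np.percentile(e,92))]
print('centre',s[:2],'r',r,len(P),len(k))
for n,uv,z in(('plunger',(296,226),42),('knob',(402,279),74.5),('long',(362,192),16)):
    q=onz(i,uv,z)[0,:2]; w=q-s[:2]; print(n,q,np.hypot(*w),np.degrees(np.arctan2(w[1],w[0])))
```

```text
centre [574.51434751 -52.29236978] r 127.43779305016564 268 385
plunger [585.5062568   89.89486764] 142.61147413164318 85.57949139270838
knob [ 492.5968236  -138.24666816] 118.73761886425201 -133.62248725616962
long [682.7986014  -49.09892103] 108.33133321481154 1.6892402241617803
```

View pics/crop.png

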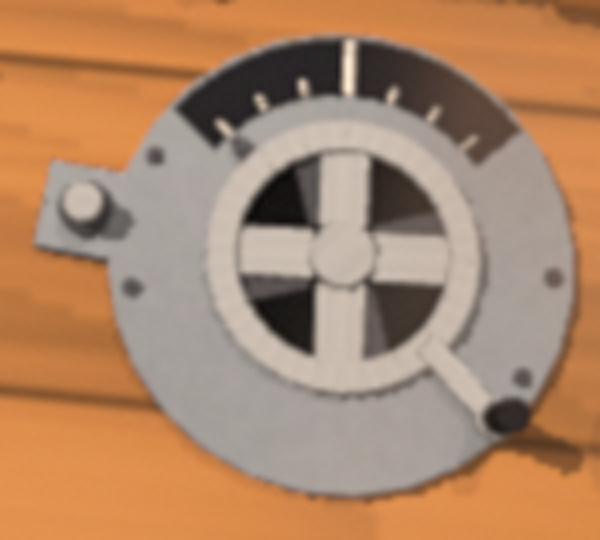

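The crop shows the long mark at (349,40)-(349,97), the pointer at (240,146), the grip top at about (510,415) and the plunger head at (84,202). The radii agree with the given sizes to about 2 mm. The pointer is about 45° counter-clockwise of the mark, so I'll push the grip clockwise from its -y side.

Emit:
step_arm(series=[33, 36, -3, 0.048, 1, 33, 36, -3, 0.048, 1, 33, 36, -3, 0.048, 1, 33, 36, -3, 0.048, 1, 33, 36, -3, 0.048, 1, 33, 36, -3, 0.048, 1, 33, 36, -3, 0.048, 1, 33, 36, -3, 0.048, 1, 33, 36, -3, 0.048, 1, 36, 36, -3, 0.048, 1, 0, 0, 0, 0, 1, 0, 0, 0, 0, 1], squeeze=5)

```text
clock: 1.65
eef_pos: [512.8, -159.9, 200.2]
eef_rot: [-3.141, 0.0, 0.814]
wrist_force: [0.5, -0.5, -0.1]
finger_gap: 0.7
finger_force: 0.0
```

Run:
```python
from h import *
p,d,i=cam('wrist'); s=manip.read_state(); print(s['eef_pos'],s['eef_rot'],s['finger_gap'],i)
cv2.imwrite('pics/w1.png',p); np.save('w1.npy',p); np.save('w1d.npy',d); import pickle; pickle.dump(i,open('w1.pkl','wb'))
```

```text
[ 512.64917759 -160.26647456  200.4136588 ] [-3.14138973e+00  2.28409082e-04  8.12766196e-01] 0.6239092423960934 {'fovy': 65.70646984690485, 'cx': 317.08945324801863, 'cy': 197.56857603150823, 'eye': array([ 561.83840882, -106.51284065,  354.6831039 ]), 'orientation': array([ 2.89415083e+00,  1.29714304e-03, -7.55678704e-01])}
```

View pics/w1.png

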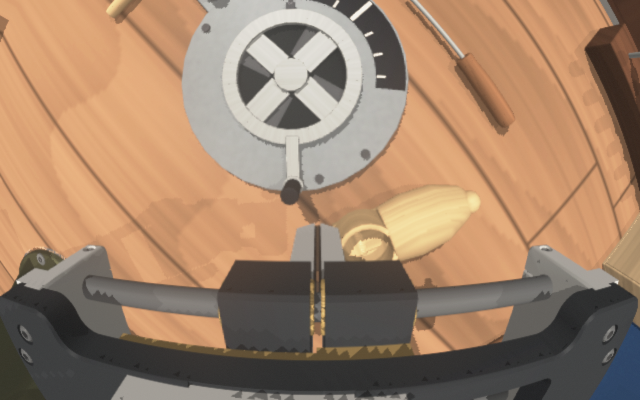

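Run:
```python
from h import *
import pickle
i=pickle.load(open('w1.pkl','rb')); d=np.load('w1d.npy')
c=onz(i,(291,74),24.5,True)[0,:2]; print('hub',c)
for n,uv,z in(('knobtop',(290,195),74.5),('knobbase',(293,183),40),('clog',(341,238),75),('clogdeep',(343,215),60),('longin',(352,20),16),('longout',(371,3),16)):
    q=onz(i,uv,z,True)[0,:2]; w=q-c; print(n,q,np.hypot(*w),np.degrees(np.arctan2(w[1],w[0])),d[uv[1],uv[0]])
```

```text
hub [576.33516428 -50.4575334 ]
knobtop [ 496.31735732 -138.63835215] 119.07437265832341 -132.22150263922072 288.67285
knobbase [ 499.51262597 -135.57917982] 114.66209958901781 -132.06634564309994 303.30786
clog [ 502.25779381 -203.06336124] 169.63488882322548 -115.89269640096573 309.76306
clogdeep [ 517.03533868 -191.24335324] 152.76490560562988 -112.84111563490615 369.94208
longin [668.45654444 -48.54745848] 92.14118009142679 1.187819287995113 299.37442
longout [699.76282672 -47.01743116] 123.47559338204498 1.5965005068433402 296.27585
```

Emit:
step_arm(series=[4, -4, -10, 0.016, 1, 0, 0, -31, 0, 1, 0, 0, -31, 0, 1, 0, 0, -31, 0, 1, 0, 0, -30, 0, 1, 0, 0, 0, 0, 1, 0, 0, 0, 0, 1])

```text
clock: 2.58
eef_pos: [517.5, -164.2, 68.4]
eef_rot: [3.141, -0.0, 0.829]
wrist_force: [-0.4, 0.5, 0.0]
finger_gap: 0.2
finger_force: 0.0
```

Emit:
step_arm(series=[-3, 5, 0, 0, 1, -3, 5, 0, 0, 1, -6, 5, 0, -0.064, 1, -6, 5, 0, -0.064, 1, -6, 5, 0, -0.064, 1])

```text
clock: 3.2
eef_pos: [493.3, -138.4, 68.1]
eef_rot: [3.14, -0.001, 0.636]
wrist_force: [2.0, -0.5, 0.0]
finger_gap: 0.4
finger_force: 0.9
```

Contact is made with about 2 N of force, so I'll keep following the arc.

Emit:
step_arm(series=[-5.5, 6, 0, -0.067, 1, -5.5, 6, 0, -0.067, 1, -5, 6, 0, -0.067, 1, -4, 7, 0, -0.064, 1, -4, 7, 0, -0.064, 1, -3.5, 7, 0, -0.064, 1, -2, 5, 0, -0.05, 1, -2, 5, 0, -0.05, 1, 0, 0, 0, 0, 1, 0, 0, 0, 0, 1])

```text
clock: 4.45
eef_pos: [461.7, -89.6, 67.6]
eef_rot: [3.142, -0.0, 0.146]
wrist_force: [0.0, -0.1, 0.3]
finger_gap: 0.5
finger_force: 0.0
```

Run:
```python
from h import *
p,d,i=cam('wrist'); cv2.imwrite('pics/w2.png',p)
import pickle; pickle.dump(i,open('w2.pkl','wb'))
p,d,i=cam('top'); cv2.imwrite('pics/t2.png',cv2.resize(p[165:310,275:425],None,fx=4,fy=4,interpolation=cv2.INTER_CUBIC))
```

```text
(no output)
```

View pics/w2.png

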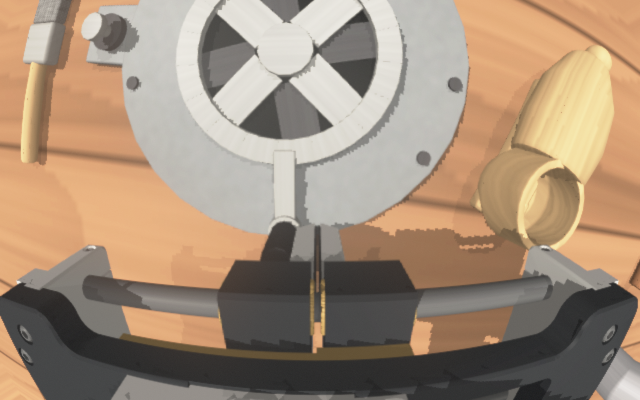

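View pics/t2.png

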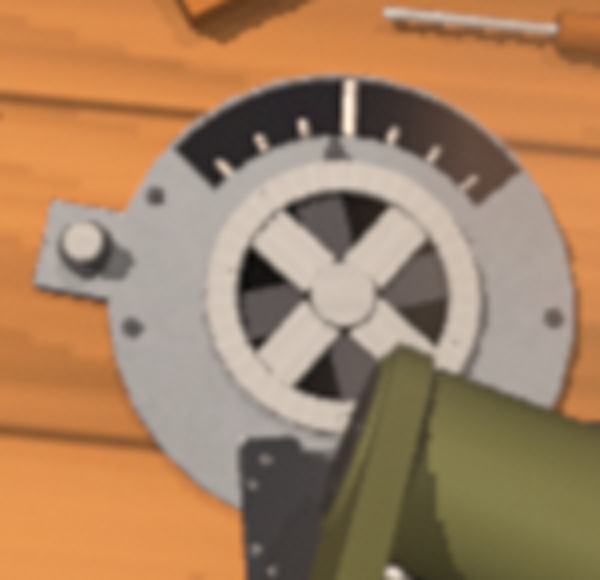

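Run:
```python
from h import *
i=manip.camera_info('top'); f=lambda u,v:(275+(u-1.5)/4,165+(v-1.5)/4)
c=onz(i,f(343,295),24.5)[0,:2]; print(c)
for n,uv,z in(('tip',(335,140),21.5),('markin',(348.5,136),16),('markout',(349,80),16),('plunger',(83,243),42)):
    q=onz(i,f(*uv),z)[0,:2]; w=q-c; print(n,q,np.hypot(*w),np.degrees(np.arctan2(w[1],w[0])))
i=__import__('pickle').load(open('w2.pkl','rb'))
c=onz(i,(285,48),24.5,True)[0,:2];print(c)
for n,uv,z in(('plunger',(97,29),42),('armnear',(284,155),24.5),('armfar',(284,215),29)):
    q=onz(i,uv,z,True)[0,:2]; w=q-c; print(n,q,np.hypot(*w),np.degrees(np.arctan2(w[1],w[0])))
print(manip.read_state()['eef_pos'])
```

```text
[574.88434107 -52.61492227]
tip [662.72778446 -41.82237061] 88.5039531195146 7.004326348399306
markin [667.21885722 -49.68143431] 92.38110318339754 1.8196874972295403
markout [700.19399781 -47.526803  ] 125.41291412788622 2.325181555611582
plunger [586.74215427  91.39720412] 144.499481940955 85.29294165063502
[576.28192092 -50.08564523]
plunger [584.99975972  86.89565972] 137.25843733226296 86.35846203248668
armnear [507.38866371 -59.38159549] 69.51759188628255 -172.31534165327184
armfar [468.88102712 -64.66189493] 108.38551123682393 -172.27114607775496
[461.6948538  -89.68484509  67.50219247]
```

Emit:
step_arm(series=[-1, 3, 0, -0.025, 1, -1, 3, 0, -0.025, 1, -0.5, 2.5, 0, -0.025, 1, -0.5, 2, 0, -0.02, 1, 0, 0, 0, 0, 1, 0, 0, 0, 0, 1])

```text
clock: 5.3
eef_pos: [458.6, -79.0, 67.4]
eef_rot: [-3.141, 0.0, 0.05]
wrist_force: [0.3, 0.6, 0.4]
finger_gap: 0.4
finger_force: 0.0
```

Run:
```python
from h import *
p,d,i=cam('top'); cv2.imwrite('pics/t3.png',cv2.resize(p[175:255,310:410],None,fx=8,fy=8,interpolation=cv2.INTER_CUBIC))
```

```text
(no output)
```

View pics/t3.png

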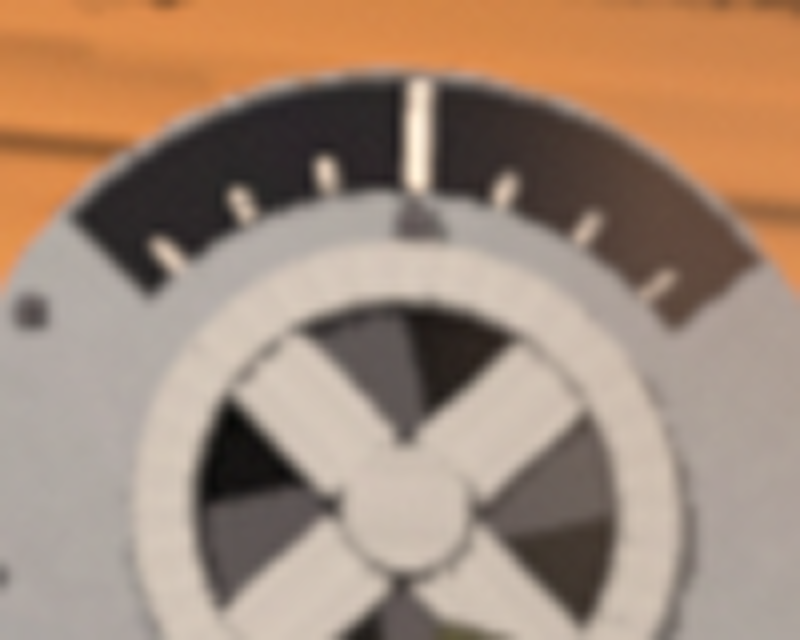

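The pointer tip at (413,200) sits about 1.5 mm short of the mark's line at (418,190). A 2 mm nudge closes that, then I'll retreat and go above the plunger.

Emit:
step_arm(series=[0, 1, 0, -0.01, 1, 0, 1, 0, -0.005, 1, 0, 0, 0, 0, 1, 0, 0, 0, 0, 1, 0, -8, 0, 0, 1, 2, -8, 10, 0, 1, 0, 0, 35, 0, 1, 0, 0, 40, 0, 1, 25, 36, 0, 0, 1, 25, 38, 0, 0, 1, 25, 40, 0, 0, 1, 25, 40, 0, 0, 1, 25, 30, -20, 0, 1, 0, 0, -25, 0, 1, 0, 0, 0, 0, 1, 0, 0, 0, 0, 1])

```text
clock: 7.35
eef_pos: [586.2, 90.3, 108.9]
eef_rot: [-3.141, -0.001, 0.034]
wrist_force: [-0.1, -0.6, 0.7]
finger_gap: 0.4
finger_force: 0.0
```

Run:
```python
from h import *
p,d,i=cam('top'); q,d,i=cam('wrist')
a=cv2.resize(p[175:310,275:425],None,fx=3,fy=3,interpolation=cv2.INTER_CUBIC)[:400]
o=np.zeros((400,450+340,3),np.uint8); o[:a.shape[0],:450]=a[:, :450]; o[:,450:]=q[:,150:490]; cv2.imwrite('pics/t4.png',o)
print(manip.read_state()['eef_pos'])
```

```text
[586.20828035  90.41061935 108.97017164]
```

View pics/t4.png

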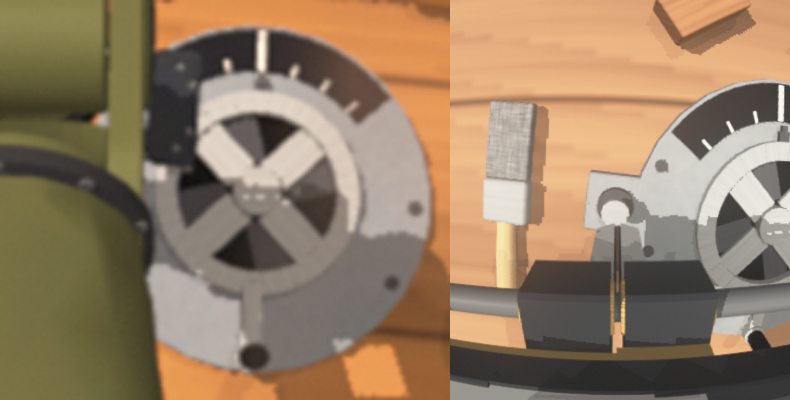

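Pointer tip at (262,75) is on the mark's line at (262,70), and in the wrist view the plunger head at (614,212) lines up with the finger seam. I'll press straight down.

Emit:
step_arm(series=[0, 0, -20, 0, 1, 0, 0, -15, 0, 1, 0, 0, -5, 0, 1, 0, 0, -4, 0, 1, 0, 0, -4, 0, 1, 0, 0, -3, 0, 1, 0, 0, 0, 0, 1, 0, 0, 0, 0, 1])

```text
clock: 8.45
eef_pos: [586.1, 90.8, 58.1]
eef_rot: [3.141, -0.001, 0.035]
wrist_force: [-8.6, -1.8, 18.1]
finger_gap: 0.8
finger_force: 9.2
```

Emit:
step_arm(series=[0, 0, 0, 0, 1, 0, 0, 10, 0, 1, 0, 0, 50, 0, 1, 0, 0, 60, 0, 1, -40, 0, 30, 0, 1, -50, 30, 0, 0, 1, -50, 50, 0, 0, 1, -30, 50, 0, 0, 1, 0, 50, 0, 0, 1, 0, 50, 0, 0, 1, 0, 0, 0, 0, 1, 0, 0, 0, 0, 1])

```text
clock: 9.95
eef_pos: [421.5, 314.7, 206.4]
eef_rot: [3.141, 0.0, 0.035]
wrist_force: [-0.7, -1.0, -0.4]
finger_gap: 0.4
finger_force: 0.0
```

Run:
```python
from h import *
p,d,i=cam('top'); q,e,j=cam('scene')
a=cv2.resize(p[175:310,275:425],None,fx=3,fy=3,interpolation=cv2.INTER_CUBIC)[:400]
b=cv2.resize(q[140:240,225:365],None,fx=2.4,fy=2.4,interpolation=cv2.INTER_CUBIC)
o=np.zeros((405,790,3),np.uint8); o[:a.shape[0],:450]=a; o[:b.shape[0],450:450+b.shape[1]]=b; cv2.imwrite('pics/t5.png',o)
print([ (u,v,(i['eye']+rays(i,(u,v))[0]*d[v,u])[2]) for u,v in((296,226),(295,225),(297,226),(287,235))])
```

```text
[(296, 226, np.float64(31.622127558003967)), (295, 225, np.float64(34.68939888400587)), (297, 226, np.float64(30.918410657282948)), (287, 235, np.float64(9.37429934744921))]
```

View pics/t5.png

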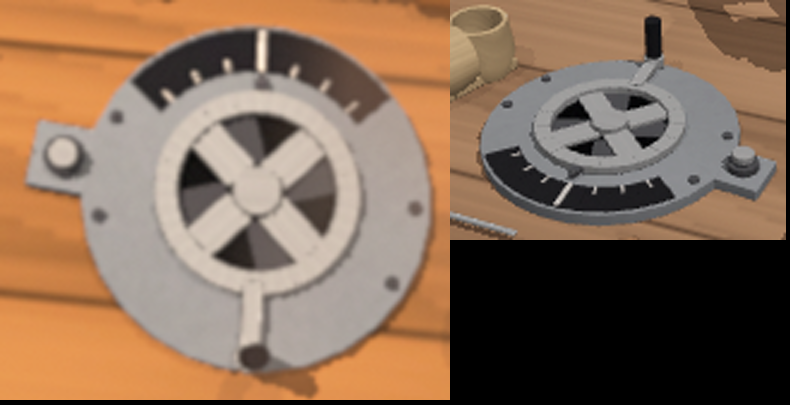

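The pointer tip at (262,76) is on the long mark, the plunger top reads about 32 mm (pressed), and the sleeve looks seated. Handing in.

```bash
python3 -c "
from cell import manip; print(manip.sign_off())"
```

```text
the job is handed in; nothing more can be done
None
```

The job is handed in: in the last pictures the pointer stands on the long mark, the plunger top reads about 32 mm (fully pressed), the grip looks seated and the arm is clear; no verdict came back.

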